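# Set the stop pin and park the vial shuttle under the needle

### The arm

A 7-joint arm with a two-finger parallel gripper is mounted at the origin on a cart in front of the work surface, level with it; the furniture and walls round the work are solid. World frame = base frame: x ahead of the robot, y to its left, z up, the work surface at z = 0. Lengths are in m, angles in rad, forces in N, time in s.
With the tool pointing down it reaches from about 0.425 to 0.925 m from the base axis. Payload 6.8 kg.
Tool frame: the origin (TCP) lies between the finger pads; the fingertips stand 19 mm ahead of it and the grasp point (between the pads) is the TCP; z points along the fingers, y is the line along which they close (so a half turn about z gives the same grasp; the last joint's range is limited). The gripper opens to 88 mm and grips with 3 to 60 N. Pads are 20 mm wide; open, the fingers measure 115 mm over their backs; the gripper's body (75 mm by 178 mm) begins 61 mm behind the grasp point.
Start: joints at [1.13, 0.477, 0.022, 1.555, -0.011, 1.109, -0.083], TCP at [0.221, -0.638, 0.242] pointing down, gripper open.
Joint ranges: [-2.96, 2.96], [-0.34, 2.1], [-1.41, 1.46], [0.24, 2.44], [-1.37, 4.51], [0.17, 1.92], [-2.96, 2.96]. Speed limits (rad/s): [2.39, 2.39, 3.14, 3.14, 3.14, 3.14, 3.14].

### API

Orientations are given as a rotation vector (axis times angle).
In Python, from rig import arm, imaging, job gives the robot as it stands.
- The arm moves only by the tool play_rows, never from a script. Its argument "deltas" is a list of rows, each a list of 7 numbers: the finger opening in m, from 0 to 0.0878, then the shift along the world's x, y, z in m, then the turn, a rotation vector about the world's x, y, z in rad. A call has 1 to 12 rows; each row shifts and turns the commanded pose from where the row before left it; what a row does not reach is not made up. A row lasts 1/8 s, in which the tool goes at most 62.5 mm and 10.7 degrees, less where a joint would pass 70% of its speed; a pose out of reach is approached as far as the arm can. A call is refused whole if a number of a shift passes 0.0625 or a number of a turn 0.188, either way. A call with a gripper value outside its range is refused whole. The fingers move at their own pace and stop on an object; "newtons" is the grip in N (left out, the last holds). Time passes only in rows, so rows that do not move let the fingers close. It gives the time, the measured TCP pose, the force, the opening and the grip force at its end, in the units of the state.
- arm.get_state(): the state, without advancing time (a new reading comes with each control period).
- imaging.capture(name): name is "side" or "top" or "wrist"; returns (picture, depth): 480x640x3 uint8, blue, green, red; 480x640 float32, m along the optical axis (not along the pixel's ray), 0 where there is no reading.
- imaging.camera_model(name): a dict with "fov_y" (degrees; the focal length in pixels is half the picture's height over the tangent of half this angle, whatever the lens; pixels are square), "cx", "cy" (the principal point, pixels), "rvec" (rotation vector, rad) and "tvec" (3), from world to camera coordinates, as OpenCV has them; the wrist camera has in their place "mount" (4x4, takes a point from camera to tool coordinates, whose origin is the TCP and whose axes are the flange's). Camera axes: x right, y down, z forward; pixel columns grow to the right and rows downward; lengths in m; the calibration is good to about 2 mm. A picture is of the moment at which its call begins: read the wrist's pose just before it. camera_model takes no time and is no camera call.
- job.finish_job(): hands the job in; it is judged then, once.
The state is a dict: "clock": time; "joint_pos": joint angles; "dq": joint speeds; "joint_efforts": joint torques, N m; "tcp_pos": TCP position; "ee_rot": TCP orientation; "wrist_force": force on the tool from outside, world axes, zero at the start; "wrist_torque": the same for the moment, N m; "width": finger opening in m; "finger_force": force on a finger pad.
Only numpy, scipy, OpenCV 4.12 (cv2) and the standard library are available. Lean on these libraries where they do the work, as an engineer would, in place of code of your own. Each camera call takes 0.05 s, during which the arm holds its last target. There are 200 camera calls.

### The job

Bring the vial in the spring-loaded shuttle under the sampling needle: press the stop pin on the bridge fully down with a fingertip, then push the shuttle's upright end plate along its rails until the carriage has passed the stop pin, and let go so that the spring brings it back and it latches against the pin at mid position. Do not touch or lift the vial, and leave the jar, the other vial and the spanner where they are.

Things in the scene. Friction and masses are not known exactly. Their poses are not given: they have to be found in the camera images.
- shuttle_base: Fixed aluminium base of the shuttle, 212 x 84 x 10 mm. Origin at its underside, on the centre line; +x is the push direction (roughly left to right for the robot), +y across it (roughly away from the robot). Guide rails 24 mm high; at x = -35 mm a bridge, top 58 mm high, holds the stop pin; at x = 64, y = 36 mm a post 160 mm high whose arm holds the needle over the centre line.
- pin_top (a point): Top of the stop pin: an upright steel pin in the bridge with a round head 22 mm wide, from which an 8 mm thick round stub stands 6 mm up; this point is the top of the stub. 86 mm above the worktop when raised, 72 mm when fully down. It moves straight up and down only. A 300 mm tall bottle box stands behind it on the base's +y side, as near as 50 mm.
- stop_pin (a joint): How far the stop pin is pressed down, m: 0 raised, 0.014 fully down (hard stop). Friction of 5 N holds it where it is left, no spring. Down, it stands in the way of the carriage's catch; raised, the carriage passes under it freely.
- push_plate (a point): Centre of the outer face of the carriage's upright end plate, plain steel, 84 mm wide, 8 mm thick, from 14 to 64 mm above the worktop; this point is 39 mm up. Moves with the carriage; +x of this frame is the push direction, into the plate. In front of it is bare worktop, then 100 mm or more away a 460 mm tall instrument. At rest it is 77 mm from the pin's axis, 154 mm from the vial's.
- carriage (a joint): Travel of the carriage along the base's +x, m: 0 rest, 0.040 hard end stop. A spring returns it (3.5 N at rest, 7.5 N at the end; damped, 30 N per m/s). Its sprung one-way catch ducks under the lowered pin on the way in and snaps up behind it at 0.023; released, it comes to rest against the pin at 0.022, the mid position. With the pin raised it returns to 0.
- needle_tip (a point): Point of the fixed sampling needle, pointing down, 121 mm above the worktop; the mid position puts the vial right below it.
- vial_a: Sample vial with a red cap, 28 mm diameter, 96 mm tall, standing loose and upright in the round pocket (26 mm deep) of the carriage, its foot 18 mm and its top 114 mm above the worktop. Origin at the centre of its foot, z up along it. Not to be touched.
- septa_jar: Bystander: small jar with a white lid, 46 mm diameter, 36 mm tall, on the worktop beyond the needle end of the shuttle. Origin at the centre of its underside.
- vial_b: Bystander: sample vial with a red cap, 28 mm diameter, 96 mm tall, standing alone on the worktop, in front of instruments up to 300 mm tall (swing the arm past them high or close to the robot). Origin at the centre of its foot.
- spanner_1: Bystander: open-end spanner, 122 x 24 x 4 mm, lying flat on the worktop beyond the push-plate end. Origin at the centre of its underside.

How it is judged:
By the outcome, as a careful person would: the job done as asked, in the order asked, and still so for the second after the job is handed in, with the robot touching nothing.
It also fails if it takes over 38 s, if anything falls off the work surface, if the arm or the gripper's body presses on something with over 40 N, if the wrist force passes 120 N, or if a joint passes its speed limit or range.

## Working session

There is one attempt and no reset: what is moved stays moved. The work goes in short steps, Python scripts to look and compute and a tool call to move; the robot and the scene stay as the last step left them, time stands still between calls to the robot, and variables do not carry over. Pictures are saved under pics/ and viewed, at most 10 in all, crops included, and the job is handed in when it is done.

Besides the shell and the picture viewer there is one more tool, called after "Emit:" by a JSON object that holds its "op" and its "data", one argument or row to a line. play_rows: Moves the arm, as the interface text tells. Its arguments: {"type":"object","properties":{"deltas":{"type":"array","items":{"type":"array","items":{"type":"number"}}},"newtons":{"type":"number"}},"required":["deltas"]}

```bash
mkdir -p pics
cat > h.py <<'E'
import numpy as np, cv2
from rig import arm, imaging, job
from scipy.spatial.transform import Rotation as R
def K(m):
    f=240/np.tan(np.radians(m['fov_y'])/2); return f,m['cx'],m['cy']
def pose(name,st=None):
    m=imaging.camera_model(name)
    if 'rvec' in m:
        Rm=R.from_rotvec(np.ravel(m['rvec'])).as_matrix(); return m,Rm.T,-Rm.T@np.ravel(m['tvec'])
    T=np.eye(4);T[:3,:3]=R.from_rotvec(st['ee_rot']).as_matrix();T[:3,3]=st['tcp_pos'];T=T@np.array(m['mount'])
    return m,T[:3,:3],T[:3,3]
def cloud(d,m,Rw,c):
    f,cx,cy=K(m);v,u=np.mgrid[:480,:640]
    return np.stack([(u-cx)/f*d,(v-cy)/f*d,d],-1)@Rw.T+c
def onplane(u,v,z,m,Rw,c):
    f,cx,cy=K(m);r=Rw@np.array([(u-cx)/f,(v-cy)/f,1]);return c+r*(z-c[2])/r[2]
E
python3 - <<'E'
from h import *
st=arm.get_state();print({k:np.round(v,3) for k,v in st.items()})
for n in('side','top','wrist'):
    p,d=imaging.capture(n);cv2.imwrite(f'pics/{n}0.png',p);m,Rw,c=pose(n,st);print(n,m.keys(),K(m),c.round(3),Rw.round(2).tolist());np.savez(f'{n}0.npz',p=p,d=d,Rw=Rw,c=c)
E
```

```text
{'clock': np.float64(0.0), 'joint_pos': array([ 1.13 ,  0.478,  0.022,  1.556, -0.012,  1.109, -0.083]), 'dq': array([ 0.   ,  0.   , -0.001,  0.001,  0.001,  0.   ,  0.001]), 'joint_efforts': array([ 0.0000e+00, -5.8285e+01,  1.5350e+00, -2.7261e+01, -5.4000e-02,
        1.7000e-02,  0.0000e+00]), 'tcp_pos': array([ 0.22 , -0.637,  0.241]), 'ee_rot': array([-3.096e+00, -5.200e-01,  1.000e-03]), 'wrist_force': array([-0.42 , -0.286, -0.422]), 'wrist_torque': array([ 0.022, -0.032,  0.023]), 'finger_force': np.float64(0.0), 'width': np.float64(0.088)}
side dict_keys(['fov_y', 'cx', 'cy', 'rvec', 'tvec']) (np.float64(543.4329147345834), 326.9856840347455, 237.2381654942123) [ 0.119 -0.443  0.691] [[0.84, -0.36, 0.4], [-0.54, -0.55, 0.63], [-0.01, -0.75, -0.66]]
top dict_keys(['fov_y', 'cx', 'cy', 'rvec', 'tvec']) (np.float64(499.237487763169), 317.2215294088457, 238.7628878645904) [0.307 0.092 0.944] [[0.0, -0.99, 0.17], [-1.0, -0.0, 0.0], [-0.0, -0.17, -0.99]]
wrist dict_keys(['fov_y', 'cx', 'cy', 'mount']) (np.float64(344.2232682859361), 320.5517532844941, 235.71318492490747) [ 0.295 -0.612  0.384] [[0.33, -0.91, -0.27], [-0.95, -0.31, -0.09], [-0.0, 0.29, -0.96]]
```

View pics/side0.png

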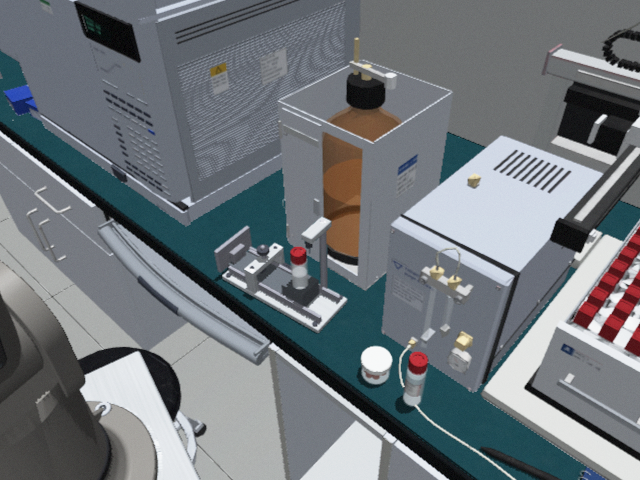

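View pics/top0.png

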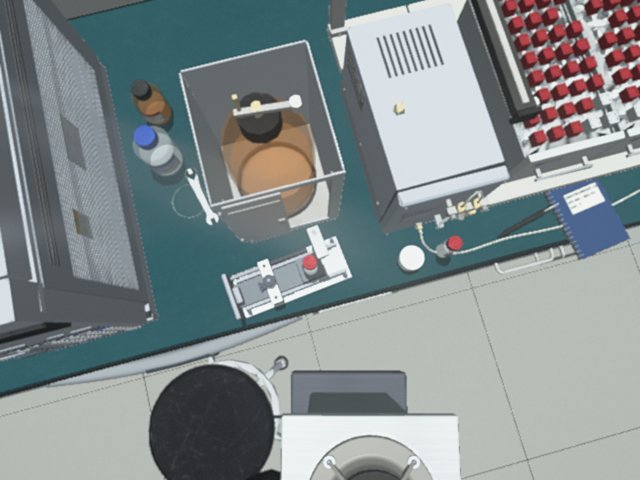

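The side view shows the shuttle with its plate at (233,245), the pin at (263,250) and the vial cap at (299,256). In the top view the plate is at (233,297), the pin at (267,283) and the cap at (310,262).

Run:
```python
from h import *
a=np.load('top0.npz');b=np.load('side0.npz')
A=cv2.resize(a['p'][220:330,215:365],None,fx=4,fy=4,interpolation=2)
B=cv2.resize(b['p'][205:335,205:355],None,fx=4,fy=4,interpolation=2)
A=np.vstack([A,np.zeros((520-440,600,3),np.uint8)])
o=np.hstack([A,B]);cv2.imwrite('pics/z.png',cv2.resize(o,(800,347),interpolation=cv2.INTER_AREA))
cv2.imwrite('pics/zt.png',A);
for n,z in(('top',a),('side',b)):
    m=imaging.camera_model(n);P=cloud(z['d'],m,z['Rw'],z['c'])
    hsv=cv2.cvtColor(z['p'],cv2.COLOR_BGR2HSV)
    red=((hsv[...,0]<8)|(hsv[...,0]>172))&(hsv[...,1]>140)&(hsv[...,2]>70)
    k,L,S,C=cv2.connectedComponentsWithStats(red.astype(np.uint8))
    for i in range(1,k):
        if S[i,4]>40:
            q=P[L==i];print(n,C[i].round(1),S[i,4],np.median(q,0).round(3),q.max(0).round(3)) if np.median(q[:,0])<.75 and abs(np.median(q[:,1]))<.4 else 0
    pts=[(233,297),(267,283),(262,262),(277,300),(340,255)] if n=='top' else [(233,245),(263,250),(299,252),(250,285),(280,246)]
    for u,v in pts: print(n,u,v,P[v,u].round(4))
```

```text
top [565.3  50.4] 147 [ 0.745 -0.305  0.204] [0.76  0.092 0.944]
top [547.7  54.8] 142 [ 0.738 -0.276  0.204] [0.752 0.092 0.944]
top [616.9  56.9] 162 [ 0.735 -0.386  0.204] [ 0.75  -0.378  0.208]
top [530.1  58.4] 114 [ 0.731 -0.248  0.204] [ 0.742 -0.238  0.208]
top [589.2  63.7] 136 [ 0.723 -0.342  0.204] [ 0.735 -0.333  0.208]
top [572.4  68.4] 145 [ 0.714 -0.314  0.204] [ 0.729 -0.305  0.208]
top [555.1  72.1] 126 [ 0.707 -0.285  0.204] [0.722 0.092 0.944]
top [625.   74.5] 144 [ 0.704 -0.396  0.204] [0.717 0.092 0.944]
top [536.9  76.2] 113 [ 0.7   -0.256  0.204] [ 0.711 -0.247  0.208]
top [596.9  80.9] 117 [ 0.692 -0.351  0.204] [ 0.701 -0.342  0.208]
top [579.9  85.9] 125 [ 0.684 -0.323  0.204] [ 0.697 -0.313  0.207]
top [562.2  89.9] 112 [ 0.677 -0.294  0.204] [0.688 0.092 0.944]
top [543.6  94.4] 104 [ 0.668 -0.264  0.204] [ 0.678 -0.256  0.208]
top [586.8 103.9] 100 [ 0.652 -0.331  0.205] [ 0.661 -0.322  0.208]
top [569.3 108.6] 107 [ 0.644 -0.303  0.204] [ 0.656 -0.292  0.208]
top [550.8 112.9] 97 [ 0.638 -0.272  0.204] [ 0.647 -0.264  0.208]
top [576.1 127.1] 97 [ 0.614
[... 238 characters left out ...]
9]
top 233 297 [0.3572 0.2426 0.0626]
top 267 283 [0.3806 0.1818 0.0772]
top 262 262 [0.4202 0.1938 0.0545]
top 277 300 [0.3524 0.1657 0.0558]
top 340 255 [0.4391 0.0518 0.0117]
side [608.2 281.6] 1556 [ 0.657 -0.237  0.204] [ 0.782 -0.196  0.691]
side [297.9 254.9] 225 [0.412 0.103 0.112] [0.426 0.119 0.691]
side [621.6 310.3] 978 [ 0.632 -0.275  0.204] [ 0.707 -0.247  0.691]
side [634.5 342.4] 250 [ 0.607 -0.309  0.199] [ 0.638 -0.297  0.691]
side [417.7 362.3] 333 [ 0.447 -0.146  0.094] [ 0.462 -0.131  0.691]
side 233 245 [ 0.1188 -0.443   0.6909]
side 263 250 [0.3859 0.1771 0.0771]
side 299 252 [0.4156 0.1065 0.1121]
side 250 285 [0.3493 0.1642 0.0253]
side 280 246 [0.4242 0.1904 0.0568]
```

View pics/z.png

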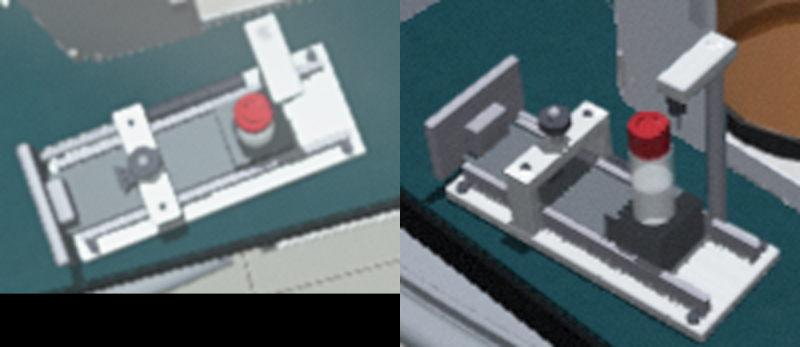

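The zoomed crops show the pin head at (147,160) on the left and (555,120) on the right. The plate, rib, bridge and needle arm are as described. Next I'll fit the shuttle frame and the clearances.

```bash
cat > meas.py <<'E'
from h import *
D={}
for n in('top','side'):
    z=np.load(n+'0.npz');m=imaging.camera_model(n);P=cloud(z['d'],m,z['Rw'],z['c']);P[z['d']<=0]=np.nan;D[n]=(z,m,P)
def sel(n,x0,x1,y0,y1,z0,z1):
    P=D[n][2].reshape(-1,3);k=(P[:,0]>x0)&(P[:,0]<x1)&(P[:,1]>y0)&(P[:,1]<y1)&(P[:,2]>z0)&(P[:,2]<z1);return P[k]
for n in D:
    pl=sel(n,.3,.43,.22,.28,.056,.07); r=cv2.minAreaRect(pl[:,:2].astype(np.float32)*1000); print(n,'plate',len(pl),r,pl[:,2].max())
    br=sel(n,.32,.46,.14,.215,.05,.063); r=cv2.minAreaRect(br[:,:2].astype(np.float32)*1000); print(n,'bridge',len(br),r)
    ph=sel(n,.34,.42,.14,.215,.071,.095); print(n,'pinhead',len(ph),ph.mean(0).round(4),ph.min(0).round(4),ph.max(0).round(4))
    b=sel(n,.3,.47,.02,.26,.006,.014); r=cv2.minAreaRect(b[:,:2].astype(np.float32)*1000); print(n,'base',len(b),r)
    va=sel(n,.38,.45,.08,.13,.105,.118); print(n,'vial',len(va),va.mean(0).round(4))
pin=np.array([.384,.18]);th=np.radians(-69);ex=np.array([np.cos(th),np.sin(th)]);ey=np.array([-ex[1],ex[0]])
for n in D:
  for z0,z1 in((.02,.1),(.1,.2),(.2,.3)):
    q=sel(n,.1,.8,-.1,.6,z0,z1); s=(q[:,:2]-pin)@np.c_[ex,ey]
    k=(s[:,0]<-100)&(abs(s[:,1])<.1); inst=s[(s[:,0]<-.1)&(s[:,1]<.12)]; box=s[(s[:,0]>-.15)&(s[:,0]<.2)&(s[:,1]>.04)]
    print(n,z0,'inst maxx',inst[:,0].max().round(3) if len(inst) else None,[ (round(float(a),2),inst[(abs(inst[:,1]-a)<.02),0].max().round(3)) for a in(-.1,-.05,0,.05,.1) if (abs(inst[:,1]-a)<.02).any()],'box miny by x',[(a,box[abs(box[:,0]-a)<.015,1].min().round(3)) for a in(-.12,-.09,-.06,-.03,0,.03,.06,.09,.12) if (abs(box[:,0]-a)<.015).any()])
# plate/pin pixels by two views: pin stub ray at z=.083
for n,u,v in(('top',267,281),('side',263,247)):
    z,m,P=D[n];print(n,onplane(u,v,.08,m,z['Rw'],z['c']).round(4))
m=imaging.camera_model('wrist');print(np.round(m['mount'],3).tolist())
E
python3 meas.py
```

```text
top plate 235 ((359.42926025390625, 246.72470092773438), (82.97918701171875, 8.435861587524414), 21.2593936920166) 0.06742324588263182
top bridge 397 ((386.0619812011719, 178.7057647705078), (80.10101318359375, 20.15608024597168), 21.244203567504883)
top pinhead 122 [0.3858 0.1786 0.0792] [0.3754 0.1681 0.0729] [0.3962 0.1888 0.0857]
top base 1413 ((423.200439453125, 152.28671264648438), (133.84466552734375, 211.74481201171875), 21.302175521850586)
top vial 179 [0.4137 0.1069 0.1128]
side plate 253 ((358.9870910644531, 247.39608764648438), (86.40958404541016, 10.963981628417969), 20.708133697509766) 0.06643791245016761
side bridge 454 ((385.4029846191406, 179.17987060546875), (81.3992691040039, 21.28578758239746), 20.999059677124023)
side pinhead 122 [0.3844 0.177  0.0782] [0.3742 0.1684 0.0715] [0.396  0.1908 0.0855]
side base 1553 ((397.04779052734375, 135.73487854003906), (141.8640594482422, 208.75946044921875), 1.8027735948562622)
side vial 197 [0.414  0.1052 0.1119]
top 0.02 inst maxx -0.203 [(0.0, np.float64(-0.216)), (0.05, np.float64(-0.209)), (0.1, np.float64(-0.203))] box m
[... 1236 characters left out ...]
 np.float64(-0.217)), (0.05, np.float64(-0.207)), (0.1, np.float64(-0.201))] box miny by x [(-0.03, np.float64(0.091)), (0, np.float64(0.083)), (0.03, np.float64(0.079)), (0.06, np.float64(0.073)), (0.09, np.float64(0.04)), (0.12, np.float64(0.04))]
side 0.2 inst maxx -0.2 [(0.0, np.float64(-0.216)), (0.05, np.float64(-0.207)), (0.1, np.float64(-0.2))] box miny by x [(-0.03, np.float64(0.086)), (0, np.float64(0.081)), (0.03, np.float64(0.077)), (0.06, np.float64(0.076)), (0.09, np.float64(0.079)), (0.12, np.float64(0.075))]
top [0.3838 0.1815 0.08  ]
side [0.3881 0.1807 0.08  ]
[[-0.001, -0.958, -0.287, 0.079], [1.0, -0.001, -0.001, 0.0], [0.001, -0.287, 0.958, -0.144], [0.0, 0.0, 0.0, 1.0]]
```

Emit:
{"op": "play_rows", "data": {
  "deltas": [
    [0.04,-0.0165,0.052,0.027,0,0,0.15],
    [0.04,-0.0165,0.052,0.027,0,0,0.15],
    [0.04,-0.0165,0.052,0.027,0,0,0.15],
    [0.04,-0.0165,0.052,0.027,0,0,0.15],
    [0.04,0.045,0.028,0,0,0,0.15]
  ]
}}

```text
clock: 0.78
tcp_pos: [0.1965, -0.4016, 0.352]
ee_rot: [2.691, 1.614, -0.002]
wrist_force: [1.3, -1.2, 0.3]
width: 0.042
finger_force: 0.0
```

```bash
python3 -c "
from h import *
s=arm.get_state();print(s['tcp_pos'].round(4),s['joint_pos'].round(2),R.from_rotvec(s['ee_rot']).as_matrix().round(3).tolist())"
```

```text
[ 0.1965 -0.4016  0.352 ] [ 1.13  0.   -0.16  1.91  0.    1.22  0.48] [[0.471, 0.882, 0.001], [0.882, -0.471, -0.004], [-0.003, 0.003, -1.0]]
```

Emit:
{"op": "play_rows", "data": {
  "deltas": [
    [0.04,0.045,0.028,0,0,0,0.174],
    [0.04,0.045,0.028,0,0,0,0.174],
    [0.04,0.034,0.04,0,0,0,0.174],
    [0.04,0.034,0.04,0,0,0,0.174],
    [0.04,0.034,0.04,0,0,0,0.174],
    [0.04,0.018,0.049,0,0,0,0.174],
    [0.04,0.018,0.049,0,0,0,0.174],
    [0.04,0.018,0.049,0,0,0,0.174]
  ]
}}

```text
clock: 1.78
tcp_pos: [0.4457, -0.0774, 0.3496]
ee_rot: [1.02, 2.971, -0.0]
wrist_force: [-0.2, -0.5, 0.2]
width: 0.0403
finger_force: 0.0
```

```bash
cat > s.py <<'E'
from h import *
s=arm.get_state();print(s['clock'],s['tcp_pos'].round(4),s['joint_pos'].round(2),R.from_rotvec(s['ee_rot']).as_matrix().round(3).tolist(),s['wrist_force'].round(1))
E
python3 s.py
```

```text
1.775 [ 0.4457 -0.0774  0.3496] [ 0.66  0.05 -0.64  1.88  0.03  1.22  0.92] [[-0.789, 0.614, 0.0], [0.614, 0.789, -0.0], [-0.0, -0.0, -1.0]] [-0.2 -0.5  0.2]
```

Emit:
{"op": "play_rows", "data": {
  "deltas": [
    [0.04,0,0.052,0,0,0,0.173],
    [0.04,0,0.052,0,0,0,0.173],
    [0.04,0,0.052,0,0,0,0.173],
    [0.04,-0.0224,0.042,0,0,0,0.173],
    [0.04,-0.0224,0.042,0,0,0,0.173],
    [0.04,-0.0224,0.042,0,0,0,0.173],
    [0.04,0,0,0,0,0,0]
  ]
}}

```text
clock: 2.65
tcp_pos: [0.3763, 0.2061, 0.3499]
ee_rot: [-0.592, 3.085, 0.0]
wrist_force: [-0.2, -0.3, -0.0]
width: 0.04
finger_force: 0.0
```

```bash
python3 s.py
```

```text
2.65 [0.3763 0.2061 0.3499] [ 0.34  0.02 -0.97  1.91  0.02  1.22  1.31] [[-0.929, -0.37, 0.001], [-0.37, 0.929, 0.0], [-0.001, -0.0, -1.0]] [-0.2 -0.3 -0. ]
```

Emit:
{"op": "play_rows", "data": {
  "deltas": [
    [0.04,-0.0005,-0.002,-0.04,0,0,0],
    [0.04,0,0,-0.05,0,0,0],
    [0.04,0,0,-0.05,0,0,0],
    [0.04,0,0,-0.05,0,0,0],
    [0.04,0,0,-0.03,0,0,0],
    [0.04,0,0,0,0,0,0]
  ]
}}

```text
clock: 3.4
tcp_pos: [0.3768, 0.1994, 0.1278]
ee_rot: [0.577, -3.083, 0.002]
wrist_force: [-0.3, -0.3, 1.1]
width: 0.0402
finger_force: 0.0
```

```bash
python3 s.py
python3 - <<'E'
from h import *
st=arm.get_state();p,d=imaging.capture('wrist');ps,ds=imaging.capture('side');pt,dt=imaging.capture('top')
cv2.imwrite('pics/w1.png',np.hstack([cv2.resize(p,(400,300)),cv2.resize(ps[180:330,200:400],(400,300))]))
# finger tip bottom and pin in side depth
m,Rw,c=pose('wrist',st);P=cloud(d,m,Rw,c);P[d<=0]=np.nan;q=P.reshape(-1,3)
k=(q[:,2]>.07)&(q[:,2]<.0895)&(abs(q[:,0]-.385)<.025)&(abs(q[:,1]-.18)<.025);print('pin wrist',k.sum(),q[k].mean(0),q[k].min(0),q[k].max(0))
for n,dd in(('side',ds),('top',dt)):
    m,Rw,c=pose(n);P=cloud(dd,m,Rw,c).reshape(-1,3)
    k=(P[:,2]>.1)&(P[:,2]<.15)&(abs(P[:,0]-.38)<.04)&(abs(P[:,1]-.2)<.07);s=(P[k][:,:2]-[.3855,.179])@np.array([[.363,.932],[-.932,.363]])
    print(n,k.sum(),s.min(0) if k.any() else 0,s.max(0) if k.any() else 0,P[k][:,2].min() if k.any() else 0)
E
```

```text
3.4 [0.3768 0.1994 0.1278] [ 0.13  0.36 -0.88  2.18  0.4   0.77  0.93] [[-0.932, -0.361, -0.005], [-0.361, 0.932, -0.002], [0.005, -0.0, -1.0]] [-0.3 -0.3  1.1]
pin wrist 810 [0.38374395 0.17929056 0.07966709] [0.37606973 0.1678377  0.07246396] [0.39691224 0.18944927 0.08633841]
side 489 [-0.05456286 -0.01391293] [0.0078465  0.01161407] 0.10866259053272442
top 0 0 0 0
```

View pics/w1.png

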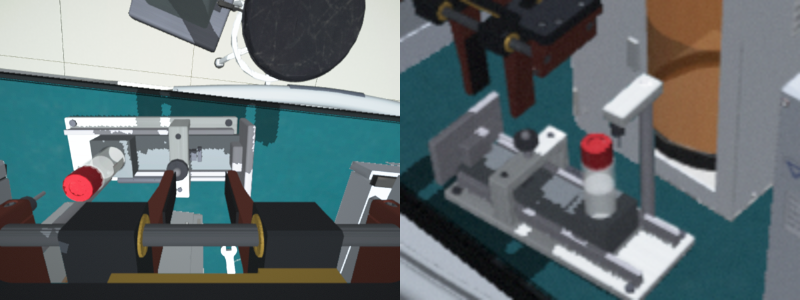

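The wrist view shows the left finger right over the pin head at (178,168). The side view shows the finger above the pin and clear of the vial.

Emit:
{"op": "play_rows", "data": {
  "deltas": [
    [0.04,-0.001,0.003,-0.01,0,0,0],
    [0.04,0,0,-0.01,0,0,0],
    [0.04,0,0,0,0,0,0]
  ]
}}

```text
clock: 3.92
tcp_pos: [0.3764, 0.2037, 0.1091]
ee_rot: [0.58, -3.086, 0.001]
wrist_force: [0.7, -0.7, 0.4]
width: 0.04
finger_force: 0.0
```

```bash
python3 s.py
```

```text
3.925 [0.3764 0.2037 0.1091] [ 0.09  0.4  -0.86  2.2   0.45  0.73  0.87] [[-0.932, -0.363, -0.001], [-0.363, 0.932, -0.001], [0.001, -0.0, -1.0]] [ 0.7 -0.7  0.4]
```

Well placed. Now pressing down, in small steps.

Emit:
{"op": "play_rows", "data": {
  "deltas": [
    [0.04,0,0,-0.005,0,0,0],
    [0.04,0,0,-0.005,0,0,0],
    [0.04,0,0,-0.004,0,0,0],
    [0.04,0,0,0,0,0,0]
  ]
}}

```text
clock: 4.42
tcp_pos: [0.3769, 0.2041, 0.0955]
ee_rot: [-0.58, 3.088, 0.0]
wrist_force: [1.1, 0.2, 1.7]
width: 0.04
finger_force: 0.7
```

Emit:
{"op": "play_rows", "data": {
  "deltas": [
    [0.04,0,0,-0.002,0,0,0],
    [0.04,0,0,-0.002,0,0,0],
    [0.04,0,0,-0.002,0,0,0],
    [0.04,0,0,0,0,0,0]
  ]
}}

```text
clock: 4.92
tcp_pos: [0.3772, 0.2041, 0.09]
ee_rot: [-0.58, 3.087, -0.001]
wrist_force: [-1.2, -1.1, 10.7]
width: 0.0398
finger_force: 4.6
```

Emit:
{"op": "play_rows", "data": {
  "deltas": [
    [0.04,0,0,-0.001,0,0,0],
    [0.04,0,0,-0.001,0,0,0],
    [0.04,0,0,0,0,0,0]
  ]
}}

```text
clock: 5.3
tcp_pos: [0.3776, 0.2042, 0.0892]
ee_rot: [-0.579, 3.086, -0.003]
wrist_force: [-4.7, -4.7, 28.1]
width: 0.0399
finger_force: 12.7
```

Emit:
{"op": "play_rows", "data": {
  "deltas": [
    [0.04,0,0,0.01,0,0,0],
    [0.04,0,0,0.03,0,0,0],
    [0.04,0,0,0.04,0,0,0],
    [0.0,-0.014,0.033,0.01,0,0,0],
    [0.0,-0.014,0.033,0,0,0,0],
    [0.0,0,0,0,0,0,0]
  ]
}}

```text
clock: 6.05
tcp_pos: [0.3474, 0.2721, 0.1778]
ee_rot: [0.586, -3.086, -0.002]
wrist_force: [-0.5, -1.0, -0.7]
width: 0.0136
finger_force: 0.0
```

```bash
python3 s.py
python3 - <<'E'
from h import *
for n in('side','top'):
    p,d=imaging.capture(n);m,Rw,c=pose(n);P=cloud(d,m,Rw,c).reshape(-1,3)
    k=(P[:,2]>.059)&(P[:,2]<.095)&(abs(P[:,0]-.3855)<.016)&(abs(P[:,1]-.179)<.016);print(n,k.sum(),P[k].mean(0).round(4),P[k].max(0).round(4))
    if n=='side':cv2.imwrite('pics/s2.png',cv2.resize(p[160:340,180:420],(720,540)))
E
```

```text
6.05 [0.3474 0.2721 0.1778] [ 0.04  0.31 -0.96  2.11  0.33  0.88  0.83] [[-0.93, -0.367, -0.0], [-0.367, 0.93, 0.001], [-0.0, 0.001, -1.0]] [-0.5 -1.  -0.7]
side 129 [0.3848 0.1772 0.0645] [0.4001 0.1888 0.0727]
top 139 [0.3858 0.1785 0.0654] [0.3999 0.1911 0.0742]
```

View pics/s2.png

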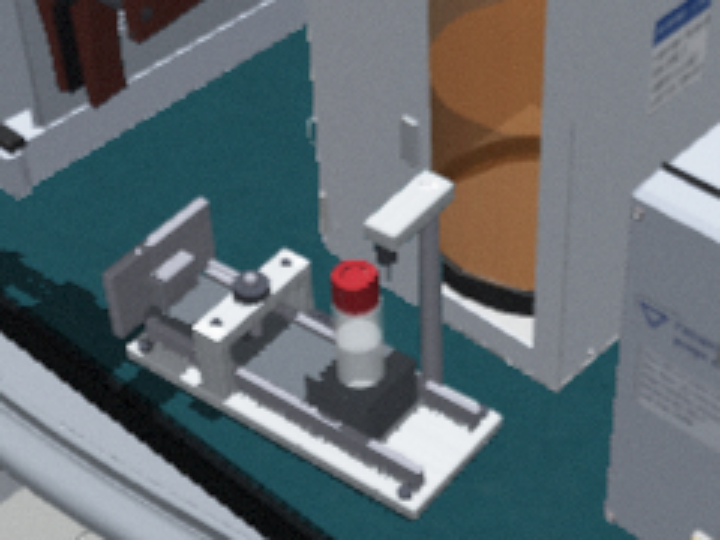

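The side view shows the pin down, with its head on the bridge at (250,287). The vial is upright and the carriage is at rest, and the fingers are beyond the plate. Now descending in front of the plate.

Emit:
{"op": "play_rows", "data": {
  "deltas": [
    [0.0,0,0,-0.04,0,0,0],
    [0.0,0,0,-0.04,0,0,0],
    [0.0,0,0,-0.03,0,0,0],
    [0.0,0,0,-0.016,0,0,0],
    [0.0,0,0,0,0,0,0]
  ]
}}

```text
clock: 6.78
tcp_pos: [0.3484, 0.2682, 0.0504]
ee_rot: [0.577, -3.085, 0.003]
wrist_force: [-0.0, -0.7, -0.4]
width: 0.0005
finger_force: 0.0
```

```bash
python3 s.py
```

```text
6.775 [0.3484 0.2682 0.0504] [-0.15  0.52 -0.77  2.21  0.62  0.64  0.57] [[-0.932, -0.362, -0.003], [-0.362, 0.932, -0.002], [0.003, -0.001, -1.0]] [-0.  -0.7 -0.4]
```

Emit:
{"op": "play_rows", "data": {
  "deltas": [
    [0.0,0.0015,-0.0037,0,0,0,0],
    [0.0,0.0015,-0.0037,0,0,0,0],
    [0.0,0.0015,-0.0037,0,0,0,0],
    [0.0,0.0015,-0.0037,0,0,0,0],
    [0.0,0.0015,-0.0037,0,0,0,0]
  ]
}}

```text
clock: 7.4
tcp_pos: [0.356, 0.2535, 0.0523]
ee_rot: [-0.582, 3.086, 0.006]
wrist_force: [-3.8, 5.3, 0.6]
width: 0.0008
finger_force: 3.4
```

Emit:
{"op": "play_rows", "data": {
  "deltas": [
    [0.0,0.0015,-0.0037,0,0,0,0],
    [0.0,0.0015,-0.0037,0,0,0,0],
    [0.0,0.0015,-0.0037,0,0,0,0],
    [0.0,0.0015,-0.0037,0,0,0,0],
    [0.0,0.0015,-0.0037,0,0,0,0],
    [0.0,0,0,0,0,0,0]
  ]
}}

```text
clock: 8.15
tcp_pos: [0.3634, 0.2345, 0.0522]
ee_rot: [-0.581, 3.087, 0.004]
wrist_force: [-3.6, 4.6, 2.9]
width: 0.0003
finger_force: 3.1
```

```bash
cat > c.py <<'E'
from h import *
import sys
for n in('side','top'):
    p,d=imaging.capture(n);m,Rw,c=pose(n);P=cloud(d,m,Rw,c);hsv=cv2.cvtColor(p,cv2.COLOR_BGR2HSV)
    w=((hsv[...,0]<8)|(hsv[...,0]>172))&(hsv[...,1]>140)&(hsv[...,2]>70)
    q=P[w&(abs(P[...,0]-.42)<.04)&(abs(P[...,1]-.09)<.05)&(P[...,2]>.105)&(P[...,2]<.12)]
    s=(q[:,:2]-[.3855,.179])@np.array([[.363,.932],[-.932,.363]]);print(n,len(q),'cap',s.mean(0).round(4),q[:,2].max().round(4))
    q=P[(P[...,2]>.055)&(P[...,2]<.068)].reshape(-1,3);s=(q[:,:2]-[.3855,.179])@np.array([[.363,.932],[-.932,.363]])
    k=(s[:,0]>-.09)&(s[:,0]<-.02)&(abs(s[:,1])<.045);print(' plate x',np.percentile(s[k,0],[2,50,98]).round(4) if k.any() else 0)
    cv2.imwrite(f'pics/{n}{sys.argv[1]}.png',cv2.resize(p[160:340,180:420],(720,540)))
E
python3 s.py; python3 c.py a
```

```text
8.15 [0.3634 0.2345 0.0522] [-0.06  0.51 -0.78  2.22  0.61  0.63  0.65] [[-0.931, -0.364, 0.0], [-0.364, 0.931, 0.003], [-0.001, 0.003, -1.0]] [-3.6  4.6  2.9]
side 189 cap [ 0.1058 -0.0013] 0.1152
 plate x [-0.0678 -0.0457 -0.042 ]c.py:7: RuntimeWarning: Mean of empty slice.
  s=(q[:,:2]-[.3855,.179])@np.array([[.363,.932],[-.932,.363]]);print(n,len(q),'cap',s.mean(0).round(4),q[:,2].max().round(4))
  ret = um.true_divide(
Traceback (most recent call last):
  File "c.py", line 7, in <module>
    s=(q[:,:2]-[.3855,.179])@np.array([[.363,.932],[-.932,.363]]);print(n,len(q),'cap',s.mean(0).round(4),q[:,2].max().round(4))
                                                                                                          ~~~~~~~~~~^^
ValueError: zero-size array to reduction operation maximum which has no identity
```

Travel is about 27–31 mm. I'll push a little further for margin, then back off gently along the rail.

Emit:
{"op": "play_rows", "data": {
  "deltas": [
    [0.0,0.0011,-0.0028,0,0,0,0],
    [0.0,0,0,0,0,0,0],
    [0.0,-0.0015,0.0037,0,0,0,0],
    [0.0,-0.0015,0.0037,0,0,0,0],
    [0.0,-0.0015,0.0037,0,0,0,0],
    [0.0,-0.0015,0.0037,0,0,0,0],
    [0.0,-0.0015,0.0037,0,0,0,0],
    [0.0,-0.0015,0.0037,0,0,0,0],
    [0.0,-0.0015,0.0037,0,0,0,0],
    [0.0,-0.002,0.005,0,0,0,0],
    [0.0,0,0,0,0,0,0]
  ]
}}

```text
clock: 9.62
tcp_pos: [0.3522, 0.2617, 0.0517]
ee_rot: [-0.581, 3.087, 0.001]
wrist_force: [0.3, 0.2, -1.2]
width: 0.001
finger_force: 0.0
```

```bash
python3 s.py; python3 c.py b 2>/dev/null
```

```text
9.625 [0.3522 0.2617 0.0517] [-0.13  0.52 -0.77  2.21  0.62  0.64  0.59] [[-0.932, -0.363, -0.0], [-0.363, 0.932, 0.0], [-0.0, 0.0, -1.0]] [ 0.3  0.2 -1.2]
side 177 cap [ 0.1003 -0.0021] 0.1158
 plate x [-0.0851 -0.0502 -0.0471]
```

Latched: the cap has moved about 21 mm and there is no contact force. Lifting clear.

Emit:
{"op": "play_rows", "data": {
  "deltas": [
    [0.0,0,0,0.03,0,0,0],
    [0.0,0,0,0.05,0,0,0],
    [0.0,0,0,0.05,0,0,0],
    [0.0,0,0,0.05,0,0,0],
    [0.0,0,0,0.03,0,0,0],
    [0.0,0,0,0,0,0,0],
    [0.0,0,0,0,0,0,0]
  ]
}}

```text
clock: 10.6
tcp_pos: [0.3521, 0.2603, 0.2607]
ee_rot: [0.579, -3.087, 0.001]
wrist_force: [-0.5, -0.3, 0.2]
width: 0.0005
finger_force: 0.0
```

```bash
python3 s.py; python3 c.py e 2>/dev/null
```

```text
10.6 [0.3521 0.2603 0.2607] [ 0.19  0.18 -1.04  2.02  0.18  1.04  1.  ] [[-0.932, -0.362, -0.001], [-0.362, 0.932, -0.001], [0.001, -0.001, -1.0]] [-0.5 -0.3  0.2]
side 175 cap [ 0.1004 -0.0018] 0.1153
 plate x [-0.056  -0.0498 -0.0468]
```

View pics/sidee.png

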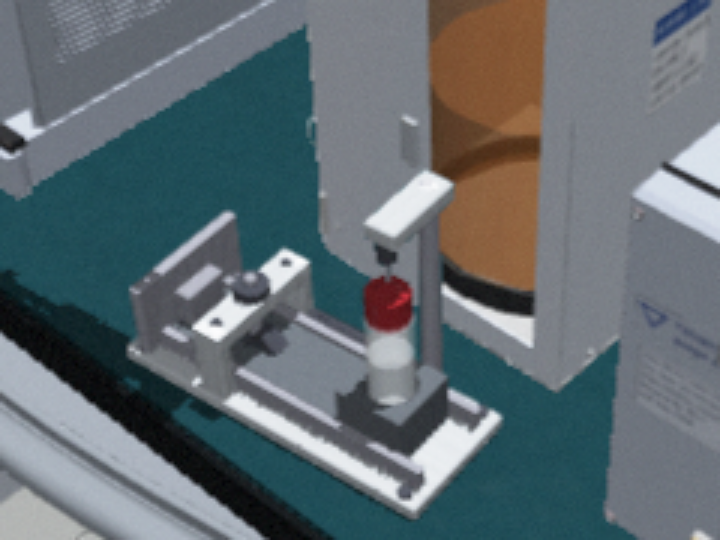

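The carriage is held at mid position, with the vial cap at (388,303) right under the needle at (387,270) and the pin still down.

```bash
python3 -c "
from rig import job
print(job.finish_job())"
```

```text
the job is handed in; nothing more can be done
None
```

The shuttle is latched at mid position with the vial under the needle and the stop pin down; the arm is clear, the bystanders were never approached, and the job was handed in at about 10.7 s.

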